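# Set up the cobbler's disc sander with one fingertip

## Robot

A 7-joint arm with a two-finger parallel gripper is mounted at the origin on the work surface. World frame = base frame: x ahead of the robot, y to its left, z up, the work surface at z = 0. Lengths are in mm, angles in rad, forces in N, time in s.
With the tool pointing down it reaches from about 400 to 850 mm from the base axis. Payload 4.4 kg.
Tool frame: the origin (TCP) lies between the finger pads; the fingertips stand 11 mm ahead of it and the grasp point (between the pads) lies 8 mm behind it (env.finger_overhang is the distance from the TCP to the fingertips, in mm); y points along the fingers, x is the direction in which the jaws open and shut, and the axes are right-handed (so a half turn about y gives the same grasp; the last joint's range is limited). The gripper opens to 94 mm and grips with 3 to 60 N. Pads are 16 mm wide; open, the fingers measure 119 mm over their backs; the gripper's body (75 mm by 177 mm) begins 78 mm behind the grasp point.
Start: joints at [-1.244, 0.628, 0.038, 1.517, -0.027, 0.996, -0.02], TCP at [248.782, 600.521, 216.478] pointing down, gripper open.
Joint ranges: [-3.06, 3.06], [-0.37, 2.12], [-1.25, 1.32], [0.18, 2.47], [-1.1, 4.24], [0.23, 1.98], [-2.94, 2.94]. Speed limits (rad/s): [2.57, 2.57, 3.14, 3.14, 3.14, 3.14, 3.14].

## Interface

Orientations are given as [roll, pitch, yaw] about the fixed x, y, z axes, in that order (R = Rz(yaw) Ry(pitch) Rx(roll)).
In Python, from station import env gives the robot as it stands. The module is installed in compiled form; this text tells all that it offers.
- The arm moves only by the tool carry_out, never from a script. Its argument "motion" is a list of rows, each an object with "dp": the shift along the tool's x, y, z in m, a list of three; "roll": the turn about the tool's y in degrees. In form: [{"dp": [tx, ty, tz], "roll": roll}, ...]. A call has 1 to 20 rows; each row shifts and turns the pose as measured when the row begins, along the tool's axes as they then stand; what a row does not reach is not made up. A row lasts 1/8 s, in which the tool goes at most 62.5 mm and 10.7 degrees, less where a joint would pass 70% of its speed; a pose out of reach is approached as far as the arm can. A call is refused whole if a number of a shift passes 0.0625 or a number of a turn 10.7, either way. A call with a gripper value outside its range is refused whole. "jaw" is the closure, from 0 (fully open) to 1 (shut), set as the call begins (left out, the last holds). The fingers move at their own pace and stop on an object; "grip_force" is the grip in N (left out, the last holds). Time passes only in rows, so rows that do not move let the fingers close. It gives the time, the measured TCP pose, the force and the opening at its end, in the units of the state.
- env.get_obs(): the state, without advancing time (a new reading comes with each control period).
- env.grab_frame(name): name is "scene" or "top" or "wrist"; returns the picture (480x640x3 uint8, blue, green, red); there is no depth.
- env.camera_info(name): a dict with "mtx" (3x3 intrinsics, pixels), "position" and "rotation" of the camera in the world; the wrist camera has in their place "T_tool_cam" (4x4, takes a point from camera to tool coordinates, whose origin is the TCP and whose axes are the tool frame's). Camera axes: x right, y down, z forward; pixel columns grow to the right and rows downward; lengths in mm; the calibration is good to about 2 mm. The wrist camera is an equidistant fisheye: a pixel r from the principal point sees the ray r / f radians off the axis. A picture is of the moment at which its call begins: read the wrist's pose just before it. camera_info takes no time and is no camera call.
- env.sign_off(): hands the job in, once; it reports no verdict.
Trained networks look in the newest picture that a camera, given by its name, has taken for a name from the list of things; names that differ only in an ending like _2 or _b are one class to them, and where a whole thing is asked for, a point or a joint stands for the part that bears it (a point fixed in the world has none). Each returns a list of dicts, best first, with "p" (0 to 1); they miss things now and then, are a little off and sometimes report something else, mostly with a low value. They report only what shows in the picture. A call takes as long as a camera call.
- env.trace(camera, target): "mask" (480x640 bool, what is visible of it) and "rect" ([left, top, width, height] in pixels, round what is visible of it).
- env.tip_of(camera, target): "centre" ([column, row] in pixels: a listed point, or the origin of a listed thing).
The state is a dict: "t": time; "joints": joint angles; "qvel": joint speeds; "effort": joint torques, N m; "tcp_pos": TCP position; "tool_rot": TCP orientation; "force": force on the tool from outside, world axes, zero at the start; "ft_torque": the same for the moment, N m; "finger_gap": opening from 0.0 (shut) to 1.0 (fully open).
Only numpy, scipy, OpenCV 4.12 (cv2) and the standard library are available. Lean on these libraries where they do the work, as an engineer would, in place of code of your own. Each camera call takes 0.05 s, during which the arm holds its last target.

## Task

Get the small disc sander ready for sanding a sole by pushing with a finger: first push the steel sole rest round across the sanding disc until it is fully home against its stop pin, then push the arm of the black control knob clockwise (seen from above) until it points at the brass tack on the white dial. Do not take the bar or the knob arm between the fingers, do not shift the dial with its tack, leave the things lying around where they are, and finish clear of everything.

Things in the scene. Friction and masses are not known exactly. Their poses are not given: they have to be found in the camera images.
- sander: Green disc sander, fixed, a box 200 (x) x 320 (y) mm, flat top 70 mm high; origin on the table under it, 100 mm from its front (-x) and back (+x) faces, 150 mm from its left (+y) and 170 mm from its right (-y) face; z up. On top: the brown sanding disc with the sole rest, and right of them the white dial with the black knob. A dust spout sticks 40 mm out of its back.
- disc (a point): Middle of the top of the flat sanding disc, 120 mm across, 82 mm above the table (sander x -10, y +70).
- stop_pin (a point): Top of the steel stop pin, 12 mm thick, 115 mm above the table, standing on the sander at x -82, y +57.
- rest (a joint): Turn of the sole rest about its upright pivot, rad: 0 when the bar points along the sander's +y, growing anticlockwise seen from above; pi/2 is fully home: the bar points along the sander's -x, over the disc's middle, against the stop pin. Starts at 0.35 to 0.8 and stays where it is left (about 0.25 N m of friction).
- rest_pivot (a point): Point on the pivot axis of the sole rest at half the bar's height, 103 mm above the table (sander x +78, y +70). The rest is a straight steel bar, 14 mm wide and 22 mm high (92 to 114 mm above the table), reaching 168 mm level from this axis; the pivot boss is 26 mm in diameter, its top 120 mm above the table.
- rest_end (a point): Middle of the free end face of the sole rest bar, 168 mm from the pivot axis, 103 mm above the table.
- pointer (a joint): Turn of the black knob about its upright axis, rad: 0 at its off end, growing clockwise seen from above, up to 4. At 0 its arm points 120 deg clockwise from the sander's +x. Starts at 0 to 0.7; the tack lies 0.6 to 2.6 rad farther clockwise. It stays where it is left (about 0.12 N m of friction) and can be pushed back.
- pointer_axis (a point): Point on the knob's axis at half the height of its arm, 93 mm above the table. The black knob is a round boss of 36 mm diameter (top 106 mm above the table) with one arm, 26 mm high (80 to 106 mm above the table), 12 mm wide as far as 48 mm from the axis and 6 mm wide from there to its tip at 60 mm.
- pointer_tip (a point): Tip of the knob's arm, 60 mm from the knob's axis, 93 mm above the table.
- mark (a point): Where the arm's tip must come to, seen from above: the point on the dial's top (74 mm above the table) 60 mm from the knob's axis, in line with the brass tack, whose 18 mm wide head lies 68 mm from the axis and stands 3 mm above the dial. The white dial, 156 mm across and 4 mm thick, is centred on the axis and stiff.
- stud_pot: Small open brass pot, 50 mm across, 30 mm high, loose on the sander's top at the back between disc and dial; origin under its middle. Bystander.
- rubber_square: White rubber sole square, 100 x 100 x 8 mm, flat on the table left of the sander; origin under its middle. Bystander.
- sole_block: Wooden block in the outline of a shoe sole, about 275 x 75 x 28 mm, on the table right of the sander; origin on its underside near the middle. Bystander.
- awl: Awl with a 80 x 24 x 22 mm wooden handle and a thin steel tip, 145 mm long, lying behind the sander; origin on the underside 35 mm from the handle's middle towards the tip. Bystander.
- hammer: Hammer lying on the table to the right. Bystander.
- polish_tin: Round flat steel polish tin, 80 mm across, 28 mm high, on the table to the left; origin under its middle. Bystander.
- brush: Shoe brush, 170 x 50 x 45 mm, bristles down, on the table to the left; origin under its middle. Bystander.

How it is judged (in metres and radians):
On the way, in this order (a step that is already met when the one before it is completed fails the run):
1. the sole rest is home against its stop pin (value of joint rest above 1.53 rad), for 0.2 s.
2. the knob's arm points at the tack (value of joint rest above 1.53 rad and horizontal distance between pointer_tip and mark below 0.008 m), for 0.2 s.
At the end, for the whole second after the job is handed in: The sole rest is within 0.04 rad of its stop, the tip of the knob's arm is within 8 mm (seen from above) of the point in line with the tack, and both are at rest (all of step 2 and velocity of joint pointer between -0.05 and 0.05 rad/s and velocity of joint rest between -0.05 and 0.05 rad/s); the robot touches nothing.
It fails at once if the sole rest is taken between the fingers (y of the grasp point in the frame of rest between -0.009 and 0.009 m and x of the grasp point in the frame of rest between 0.015 and 0.175 m and z of the grasp point in the frame of rest below 0.035 m and contact force between the fingers and rest above 1 N).
It fails at once if the knob's arm is taken between the fingers (y of the grasp point in the frame of pointer between -0.009 and 0.009 m and x of the grasp point in the frame of pointer between -0.02 and 0.065 m and z of the grasp point in the frame of pointer below 0.044 m and contact force between the fingers and pointer above 1 N).
It fails at once if the dial with its tack is shifted by more than 4 mm (distance of mark from where it was at the start of the episode above 0.004 m).
It fails at once if a bystander (pot, rubber square, sole block, awl, hammer, tin, brush) is moved or lifted by more than 15 mm (distance of any of stud_pot, rubber_square, sole_block, awl, hammer, polish_tin, brush from where it was at the start of the episode above 0.015 m).
It also fails if it takes over 54 s, if anything falls off the work surface, if the arm or the gripper's body presses on something with over 40 N, if the wrist force passes 120 N, or if a joint passes its speed limit or range.

## Working session

There is one attempt and no reset: what is moved stays moved. The work goes in short steps, Python scripts to look and compute and a tool call to move; the robot and the scene stay as the last step left them, time stands still between calls to the robot, and variables do not carry over. Pictures are saved under pics/ and viewed, and the job is handed in when it is done.

Besides the shell and the picture viewer there is one more tool, called after ">>>" in YAML: its name, and indented under it one key for each argument. carry_out: Moves the arm, as the interface text tells. Its arguments: {"type":"object","properties":{"motion":{"type":"array"},"jaw":{"type":"number"},"grip_force":{"type":"number"}},"required":["motion"]}

```bash
mkdir -p pics; cat > h.py <<'E'
import numpy as np, cv2
from station import env
def grab(cam,fn):
    im=env.grab_frame(cam); cv2.imwrite('pics/'+fn,im); return im
E
python3 - <<'E'
from h import *
print(env.get_obs())
for c in ['scene','top','wrist']:
    print(c,env.camera_info(c))
    grab(c,c+'0.png')
for c in ['top','scene']:
    for t in ['disc','stop_pin','rest_pivot','rest_end','pointer_axis','pointer_tip','mark','sander','stud_pot']:
        r=env.tip_of(c,t); print(c,t,[(x['p'],x['centre']) for x in r[:2]])
E
```

```text
{'t': 0.0, 'joints': array([-1.2438291 ,  0.62933225,  0.03839907,  1.51834906, -0.02698181,
        0.9963021 , -0.0199973 ]), 'qvel': array([-3.35437067e-04,  1.51474383e-03, -4.78249156e-05, -5.98761001e-04,
       -2.88430005e-04,  6.89458648e-04, -2.54960214e-04]), 'effort': array([ 2.60564093e-04, -5.49717343e+01,  1.14319067e+00, -1.86634898e+01,
       -5.23403299e-02,  2.34245224e-02,  1.57482332e-04]), 'tcp_pos': array([248.4937165 , 599.92955535, 215.56838276]), 'tool_rot': array([-1.57081004,  0.00187399,  1.17807681]), 'force': array([0.12907598, 1.12666803, 0.14993597]), 'ft_torque': array([-0.00947636,  0.00475293,  0.02083928]), 'finger_gap': 1.0013689192261228}
scene {'mtx': array([[502.40274973,   0.        , 310.92299417],
       [  0.        , 502.40274973, 233.78603567],
       [  0.        ,   0.        ,   1.        ]]), 'position': array([1719.46193541, -136.81479748,  846.87056195]), 'rotation': array([-2.14579545,  0.01098746,  1.46514178])}
top {'mtx': array([[531.08467812,   0.        , 307.47839234],
       [  0.        , 531.08467812, 225.94351895],
    
[... 866 characters left out ...]
 [(0.6, [315.4, 246.1])]
top pointer_tip [(0.61, [265.8, 205.9])]
top mark [(0.88, [295.4, 256.5]), (0.33, [143.7, 219.7])]
top sander [(0.85, [291.4, 240.9]), (0.57, [142.6, 219.6])]
top stud_pot [(0.51, [292.6, 219.1])]
scene disc [(0.82, [358.0, 224.2])]
scene stop_pin [(0.82, [355.1, 199.5]), (0.41, [472.3, 250.8])]
scene rest_pivot [(0.86, [360.2, 235.4])]
scene rest_end [(0.64, [460.2, 220.8]), (0.61, [408.4, 218.3])]
scene pointer_axis [(0.72, [358.6, 224.3]), (0.58, [305.8, 219.3])]
scene pointer_tip [(0.55, [296.4, 210.0]), (0.24, [355.2, 202.0])]
scene mark [(0.62, [321.6, 219.3])]
scene sander [(0.85, [330.4, 247.0]), (0.65, [305.1, 219.8])]
scene stud_pot [(0.69, [331.7, 239.6])]
```

View pics/top0.png

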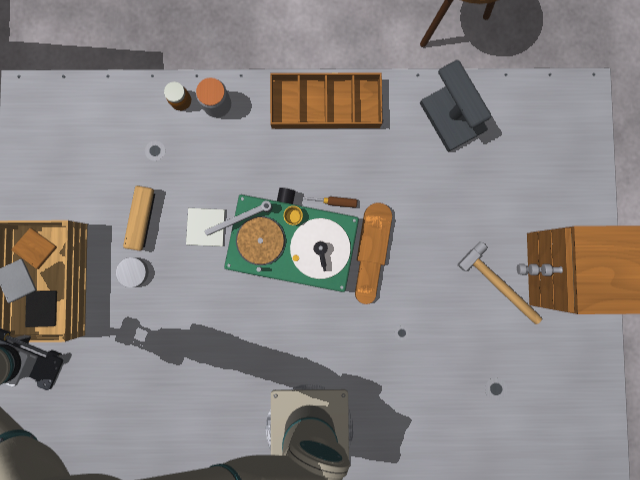

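View pics/scene0.png

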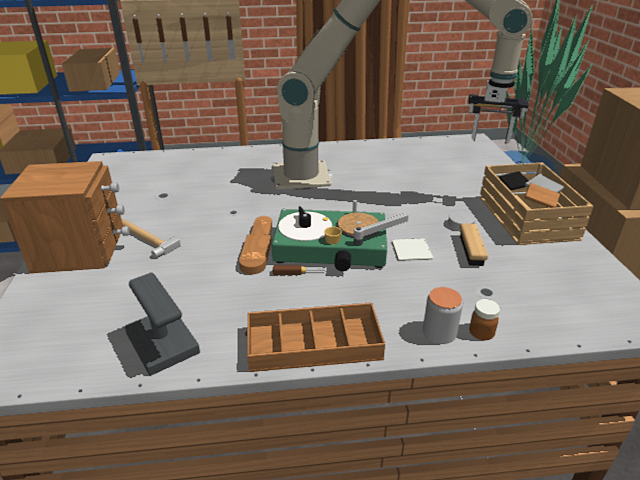

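View pics/wrist0.png

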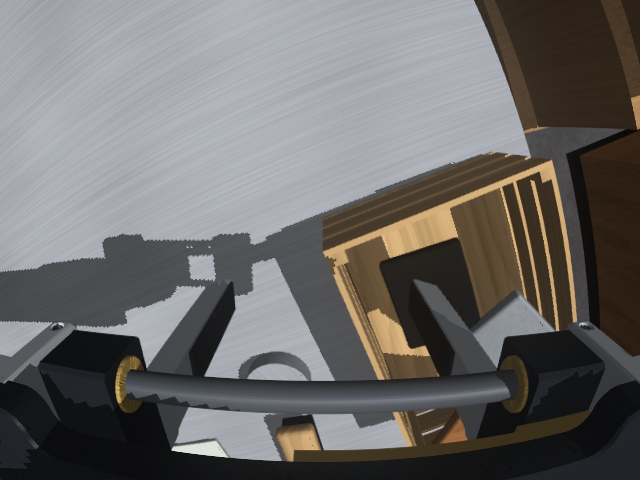

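```bash
python3 - <<'E'
import cv2
a=cv2.imread('pics/top0.png')[150:330,160:400]; cv2.imwrite('pics/top0z.png',cv2.resize(a,None,fx=3.2,fy=3.2,interpolation=cv2.INTER_CUBIC))
a=cv2.imread('pics/scene0.png')[160:310,230:490]; cv2.imwrite('pics/scene0z.png',cv2.resize(a,None,fx=3,fy=3,interpolation=cv2.INTER_CUBIC))
E
```

```text
(no output)
```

View pics/top0z.png

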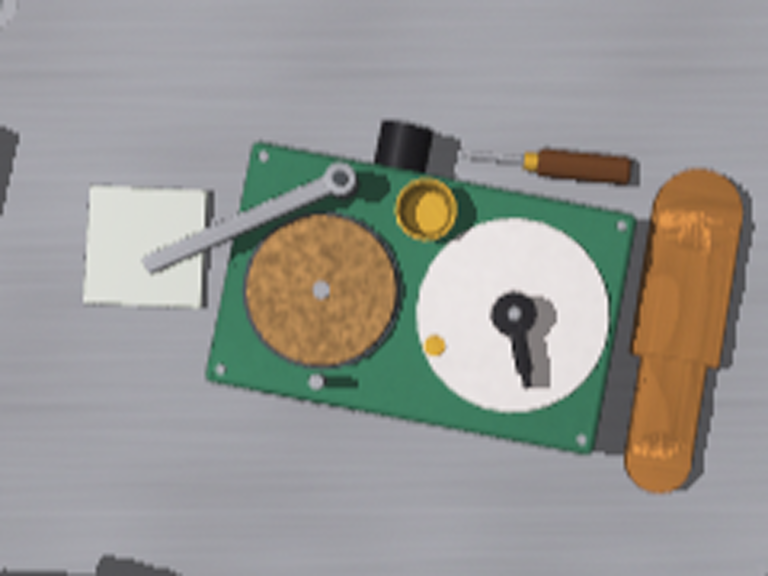

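View pics/scene0z.png

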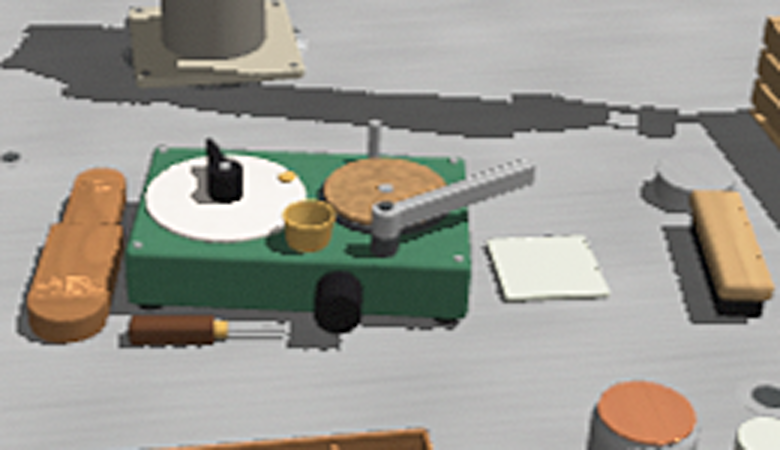

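```bash
cat >> h.py <<'E'
from scipy.spatial.transform import Rotation as Ro
from scipy.optimize import least_squares
def proj(cam,P):
    i=env.camera_info(cam); R=Ro.from_euler('xyz',i['rotation']).as_matrix()
    p=(np.atleast_2d(P)-i['position'])@R; q=p@np.array(i['mtx']).T
    return q[:,:2]/q[:,2:]
def back(cam,uv,z):
    i=env.camera_info(cam); R=Ro.from_euler('xyz',i['rotation']).as_matrix()
    d=R@np.linalg.solve(i['mtx'],[uv[0],uv[1],1]); o=i['position']
    return o+d*(z-o[2])/d[2]
def wrist_ray(uv,obs):
    i=env.camera_info('wrist');K=i['mtx'];T=i['T_tool_cam']
    a=np.array([(uv[0]-K[0,2])/K[0,0],(uv[1]-K[1,2])/K[1,1]]);r=np.linalg.norm(a)
    d=np.array([*(a/max(r,1e-9)*np.sin(r)),np.cos(r)])
    R=Ro.from_euler('xyz',obs['tool_rot']).as_matrix()
    return R@T[:3,3]+obs['tcp_pos'],R@T[:3,:3]@d
def wback(uv,obs,z):
    o,d=wrist_ray(uv,obs);return o+d*(z-o[2])/d[2]
def sw(pose,p):  # sander->world
    x,y,a=pose;c,s=np.cos(a),np.sin(a);p=np.atleast_2d(p).astype(float)
    return np.c_[x+c*p[:,0]-s*p[:,1],y+s*p[:,0]+c*p[:,1],p[:,2]]
E
python3 - <<'E'
from h import *
z=lambda a,b:(a/3.2+160,b/3.2+150)
F=[((78,70,120),z(340,178)),((-10,70,83),z(321,290)),((-82,57,115),z(316,381)),
((100,150,70),z(255,140)),((-100,150,70),z(206,380)),((-100,-170,70),z(590,454)),((100,-170,70),z(636,215))]
P=np.array([f[0] for f in F]);U=np.array([f[1] for f in F])
f=lambda q:(proj('top',sw(q,P))-U).ravel()
s=least_squares(f,[450,20,-0.2]);print(s.x,f(s.x).round(1).reshape(-1,2).tolist())
q=s.x;np.save('pose.npy',q)
zs=lambda a,b:(a/3+230,b/3+160)
Us=np.array([zs(385,207),zs(385,188),zs(375,123)]);print('scene res',(proj('scene',sw(q,P[:3]))-Us).round(1).tolist())
ax=back('top',z(513,313),106);ti=back('top',z(528,386),106);tk=back('top',z(435,345),77)
pv=back('top',z(340,178),120);en=back('top',z(150,265),114)
dc=back('top',z(513,314),74)
print('axis',ax,'tip',ti,'tack',tk,'piv',pv,'end',en)
an=lambda d:np.arctan2(d[1],d[0])-q[2]
print('rest',an(en-pv)-np.pi/2,np.linalg.norm((en-pv)[:2]))
print('ptr',-an(ti-ax)-2*np.pi/3,np.linalg.norm((ti-ax)[:2]),'tack',-an(tk-ax)-2*np.pi/3,np.linalg.norm((tk-ax)[:2]), 'dial c est',dc)
E
```

```text
[ 4.91908007e+02  5.13614830e+01 -1.99292878e-01] [[-0.2, -0.3], [0.0, -0.2], [-0.0, 0.2], [-0.8, -0.5], [-1.0, 0.2], [1.0, 1.0], [1.0, -0.4]]
scene res [[-0.3, -2.6], [-0.3, -1.5], [-0.6, -1.7]]
axis [475.38015657 -30.81715492 106.        ] tip [418.05772978 -42.09710194 106.        ] tack [450.93746367  31.09179133  77.        ] piv [581.45260405 104.08526433 120.        ] end [514.59304709 253.17921705 114.        ]
rest 0.6208479947539964 163.39892011689767
ptr 0.6536065060604361 58.42172385078709 tack -4.2405144497174465 66.55946861327405 dial c est [475.46676031 -31.82815212  74.        ]
```

>>> carry_out:
  motion:
    - {"dp":[-0.022,0,-0.044],"roll":0}
    - {"dp":[-0.022,0,-0.044],"roll":0}
    - {"dp":[-0.022,0,-0.044],"roll":0}
    - {"dp":[-0.022,0,-0.044],"roll":0}
    - {"dp":[-0.022,0,-0.044],"roll":0}
    - {"dp":[-0.022,0,-0.044],"roll":0}
    - {"dp":[-0.022,0,-0.044],"roll":0}
    - {"dp":[-0.022,0,-0.044],"roll":0}
    - {"dp":[-0.022,0,-0.044],"roll":0}
    - {"dp":[-0.022,0,-0.044],"roll":0}
  jaw: 1
  grip_force: 10

```text
t: 2.3
tcp_pos: [579.2, 224.8, 215.9]
tool_rot: [-1.57, -0.006, 1.189]
force: [0.4, 0.7, 1.0]
finger_gap: 0.008
```

>>> carry_out:
  motion:
    - {"dp":[0,0,0],"roll":-10.4}
    - {"dp":[0,0.04,0],"roll":0}
    - {"dp":[0,0.04,0],"roll":0}
    - {"dp":[0,0.03,0],"roll":0}
    - {"dp":[0,0,0],"roll":0}

```text
t: 2.92
tcp_pos: [585.4, 218.5, 104.2]
tool_rot: [-1.577, -0.005, 1.365]
force: [-1.1, 0.8, 0.4]
finger_gap: 0.008
```

```bash
python3 - <<'E'
from h import *
o=env.get_obs();print(o['tcp_pos'],o['tool_rot'],o['force'])
a=grab('wrist','w1.png');b=grab('top','t1.png')[150:330,160:400]
cv2.imwrite('pics/t1z.png',cv2.resize(b,None,fx=3.2,fy=3.2,interpolation=cv2.INTER_CUBIC))
E
```

```text
[585.41052133 218.48643606 104.23896008] [-1.57662504 -0.00547141  1.36532789] [-1.12893767  0.78162137  0.41886841]
```

View pics/w1.png

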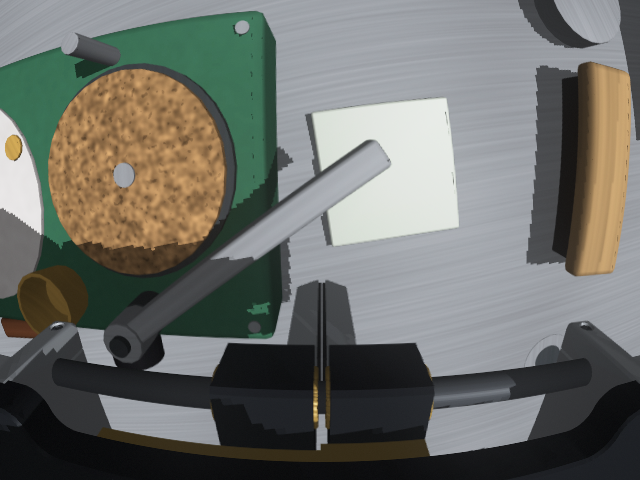

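View pics/t1z.png

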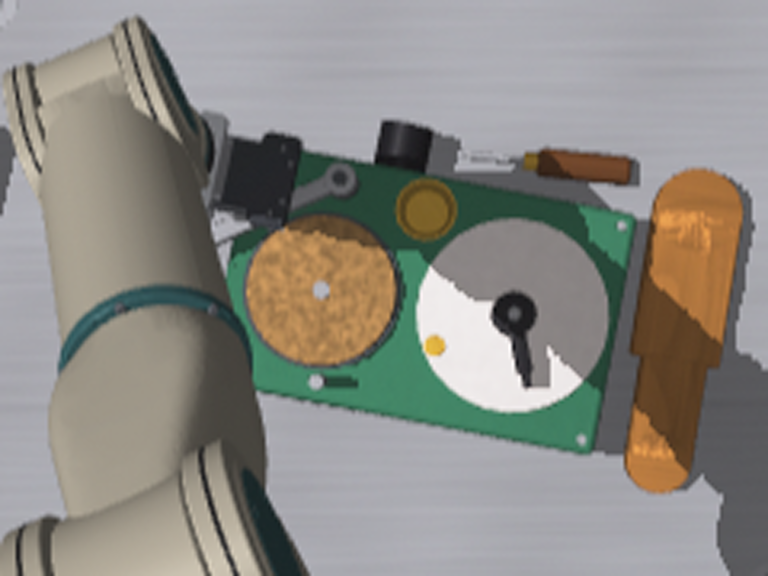

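```bash
cat >> h.py <<'E'
def rows(pts,o=None,rolls=None):
    o=o or env.get_obs();p=o['tcp_pos'].copy();R=Ro.from_euler('xyz',o['tool_rot']).as_matrix()
    for k,t in enumerate(pts):
        t=np.array(t,float);d=R.T@(t-p);r=0 if rolls is None else rolls[k]
        print(k,(d/1000).round(4).tolist(),round(r,1)); p=t
        R=R@Ro.from_euler('y',r,degrees=True).as_matrix()
E
cat > rest.py <<'E'
from h import *
q=np.load('pose.npy');P=sw(q,[78,70,103])[0]
def fp(a,r,off):
    u=np.array([np.cos(a),np.sin(a)]);n=np.array([np.sin(a),-np.cos(a)])
    return [*(P[:2]+r*u+off*n),104]
H=q[2]+np.pi
def where(o,off):  # bar angle implied if finger touching
    v=o['tcp_pos'][:2]-P[:2];return np.arctan2(v[1],v[0])+np.arcsin(off/np.hypot(*v))-H
E
python3 - <<'E'
from rest import *
A=np.linspace(H-1.15,H-0.25,12)
rows([fp(a,125,21) for a in A])
o=env.get_obs();print(P,where(o,21))
E
```

```text
0 [0.009, 0.0028, 0.0143] 0
1 [-0.0031, -0.0001, 0.0099] 0
2 [-0.0039, -0.0001, 0.0096] 0
3 [-0.0046, -0.0001, 0.0093] 0
4 [-0.0054, -0.0001, 0.0089] 0
5 [-0.0061, -0.0001, 0.0084] 0
6 [-0.0068, -0.0001, 0.0079] 0
7 [-0.0074, -0.0001, 0.0073] 0
8 [-0.008, -0.0001, 0.0067] 0
9 [-0.0085, -0.0001, 0.006] 0
10 [-0.0089, -0.0001, 0.0053] 0
11 [-0.0093, -0.0001, 0.0045] 0
[582.22247666 104.53381228 103.        ] -1.2331187319835808
```

>>> carry_out:
  motion:
    - {"dp":[0.009,0,0.014],"roll":0}
    - {"dp":[-0.003,0,0.01],"roll":0}
    - {"dp":[-0.004,0,0.0095],"roll":0}
    - {"dp":[-0.0045,0,0.0095],"roll":0}
    - {"dp":[-0.0055,0,0.009],"roll":0}
    - {"dp":[-0.006,0,0.0085],"roll":0}
    - {"dp":[-0.007,0,0.008],"roll":0}

```text
t: 3.9
tcp_pos: [517.5, 214.1, 111.1]
tool_rot: [-1.594, -0.016, 1.366]
force: [3.1, 0.0, 0.0]
finger_gap: 0.009
```

```bash
python3 - <<'E'
from rest import *
o=env.get_obs();print(o['tcp_pos'],o['tool_rot'],o['force'],where(o,21))
w0=where(o,21)
A=np.linspace(H+w0+.07,H-0.12,10)
rows([fp(a,128,21) for a in A],o)
grab('wrist','w2.png')
E
```

```text
[517.51730314 214.07856122 111.05662702] [-1.59428543 -0.01615164  1.36561627] [3.108083   0.0143537  0.01273941] -0.6721523275195893
0 [-0.0049, 0.0068, 0.0086] 0
1 [-0.0052, -0.0002, 0.0046] 0
2 [-0.0054, -0.0002, 0.0044] 0
3 [-0.0056, -0.0002, 0.0041] 0
4 [-0.0058, -0.0002, 0.0038] 0
5 [-0.006, -0.0002, 0.0034] 0
6 [-0.0062, -0.0002, 0.0031] 0
7 [-0.0064, -0.0002, 0.0028] 0
8 [-0.0065, -0.0002, 0.0024] 0
9 [-0.0066, -0.0002, 0.0021] 0
```

View pics/w2.png

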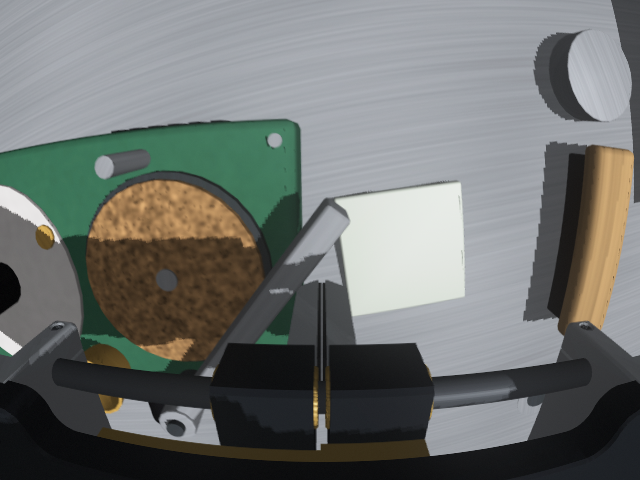

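>>> carry_out:
  motion:
    - {"dp":[-0.005,0.006,0.0085],"roll":0}
    - {"dp":[-0.0055,0.001,0.005],"roll":0}
    - {"dp":[-0.0055,0.001,0.0045],"roll":0}
    - {"dp":[-0.006,0.001,0.004],"roll":0}
    - {"dp":[-0.006,0.001,0.004],"roll":0}
    - {"dp":[-0.006,0.001,0.0035],"roll":0}
    - {"dp":[-0.0065,0.001,0.003],"roll":0}

```text
t: 4.82
tcp_pos: [473.2, 179.9, 97.0]
tool_rot: [-1.592, -0.017, 1.366]
force: [2.5, 1.3, 0.8]
finger_gap: 0.003
```

```bash
python3 - <<'E'
from rest import *
o=env.get_obs();print(o['tcp_pos'],o['tool_rot'],o['force'],o['t'],where(o,21))
w0=where(o,21)
A=np.linspace(H+w0+.05,H-0.03,8)
rows([fp(a,128,20.5) for a in A],o)
E
```

```text
[473.23673249 179.91580369  96.96648212] [-1.59189716 -0.01683937  1.36622319] [2.4676753  1.27742727 0.83054382] 4.825 -0.24667644363962227
0 [-0.0071, -0.0071, -0.0004] 0
1 [-0.0029, -0.0001, 0.001] 0
2 [-0.0029, -0.0001, 0.001] 0
3 [-0.003, -0.0001, 0.0009] 0
4 [-0.003, -0.0001, 0.0008] 0
5 [-0.003, -0.0001, 0.0007] 0
6 [-0.003, -0.0001, 0.0007] 0
7 [-0.003, -0.0001, 0.0006] 0
```

>>> carry_out:
  motion:
    - {"dp":[-0.004,-0.006,0.0],"roll":0}
    - {"dp":[-0.004,0,0.001],"roll":0}
    - {"dp":[-0.004,0,0.001],"roll":0}
    - {"dp":[-0.004,0,0.001],"roll":0}
    - {"dp":[-0.003,0,0.001],"roll":0}
    - {"dp":[-0.003,0,0.001],"roll":0}
    - {"dp":[-0.002,0,0],"roll":0}

```text
t: 5.7
tcp_pos: [462.2, 155.6, 102.6]
tool_rot: [-1.591, -0.017, 1.366]
force: [1.2, 1.6, 1.1]
finger_gap: 0.003
```

```bash
python3 - <<'E'
from rest import *
o=env.get_obs();print(o['tcp_pos'],o['tool_rot'],o['force'],o['t'],where(o,19.5))
w0=where(o,19.5)
rows([fp(H,128,19.5)],o)
grab('wrist','w3.png')
E
```

```text
[462.15054963 155.58813495 102.59851933] [-1.59103872 -0.01652725  1.36599636] [1.15282227 1.62871756 1.11942831] 5.7 -0.05272973650119672
0 [-0.0067, -0.0015, 0.0001] 0
```

View pics/w3.png

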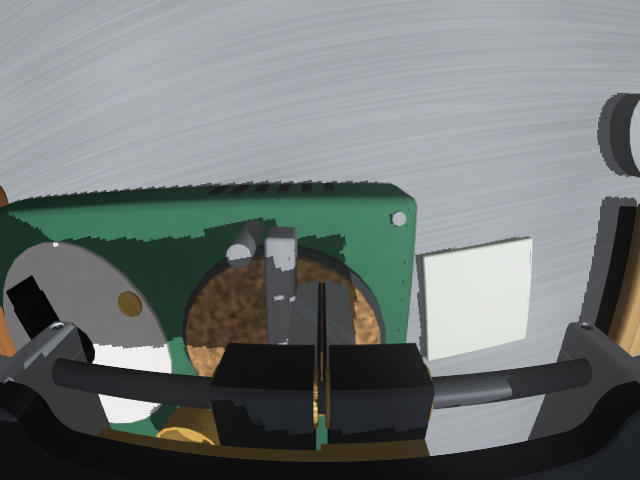

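>>> carry_out:
  motion:
    - {"dp":[-0.003,0,0],"roll":0}
    - {"dp":[-0.003,0,0],"roll":0}
    - {"dp":[-0.002,0,0],"roll":0}

```text
t: 6.12
tcp_pos: [461.0, 151.2, 102.7]
tool_rot: [-1.592, -0.022, 1.369]
force: [0.4, 7.2, -1.2]
finger_gap: 0.007
```

>>> carry_out:
  motion:
    - {"dp":[-0.002,0,0],"roll":0}
    - {"dp":[-0.003,0,0],"roll":0}
    - {"dp":[-0.003,0,0],"roll":0}

```text
t: 6.5
tcp_pos: [460.9, 151.3, 102.8]
tool_rot: [-1.595, -0.032, 1.375]
force: [2.3, 8.5, -1.8]
finger_gap: 0.005
```

```bash
python3 - <<'E'
from rest import *
o=env.get_obs();print(o['tcp_pos'],o['tool_rot'],o['force'],o['t'],where(o,19.5))
grab('wrist','w4.png')
E
```

```text
[460.92859575 151.29357204 102.82305188] [-1.59519128 -0.03241576  1.37501085] [ 2.34071006  8.45723615 -1.81837122] 6.5 -0.01808410369308655
```

View pics/w4.png

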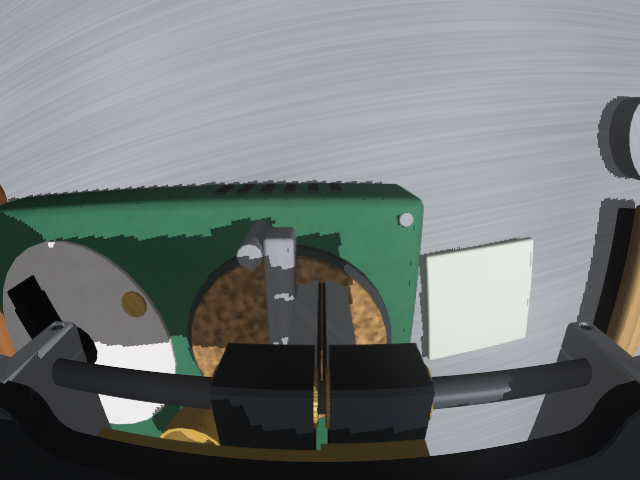

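>>> carry_out:
  motion:
    - {"dp":[0.015,0,0],"roll":0}
    - {"dp":[0.015,-0.01,0],"roll":0}
    - {"dp":[0,-0.04,0],"roll":0}
    - {"dp":[0,-0.04,0],"roll":0}
    - {"dp":[0,-0.025,0],"roll":0}
    - {"dp":[0,0,0],"roll":0}

```text
t: 7.3
tcp_pos: [458.6, 177.1, 219.3]
tool_rot: [-1.584, -0.022, 1.375]
force: [-0.4, -0.2, 0.4]
finger_gap: 0.003
```

```bash
python3 - <<'E'
from rest import *
o=env.get_obs();print(o['tcp_pos'],o['tool_rot'],o['force'],o['t'],o['joints'])
T=np.array([445.5,-76,200]);p=o['tcp_pos']
rows([p+(T-p)*k/6 for k in range(1,7)],o,[-7.5,-7.5,-7.5,0,0,0])
b=grab('top','t2.png')[150:330,160:400]
cv2.imwrite('pics/t2z.png',cv2.resize(b,None,fx=3.2,fy=3.2,interpolation=cv2.INTER_CUBIC))
E
```

```text
[458.5626585  177.10237784 219.32933004] [-1.58352437 -0.02206272  1.37520865] [-0.39080541 -0.15456357  0.44756464] 7.3 [-3.96671261e-01  3.88625838e-01 -2.87566689e-02  1.96509820e+00
  4.44292543e-04  7.64847557e-01  9.51592835e-01]
0 [-0.0419, 0.0024, -0.006] -7.5
1 [-0.0423, 0.0024, -0.0005] -7.5
2 [-0.042, 0.0024, 0.005] -7.5
3 [-0.041, 0.0024, 0.0104] 0
4 [-0.041, 0.0024, 0.0104] 0
5 [-0.041, 0.0024, 0.0104] 0
```

View pics/t2z.png

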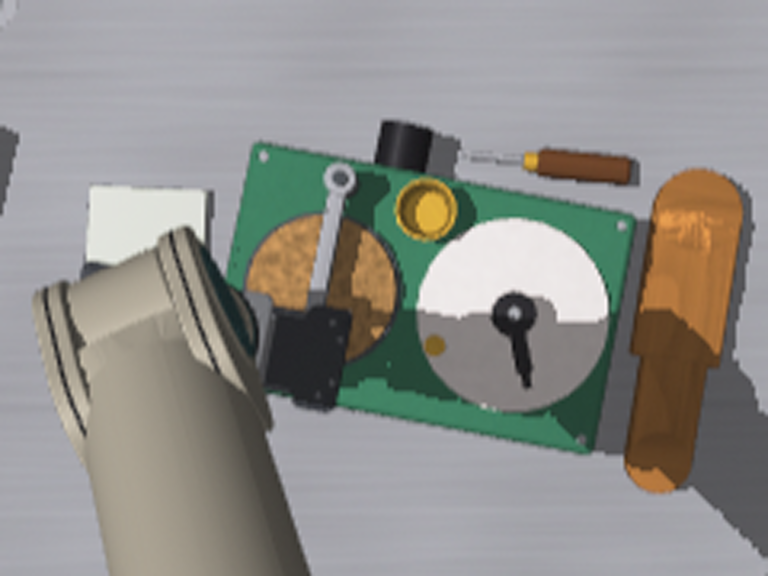

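>>> carry_out:
  motion:
    - {"dp":[-0.042,0.002,-0.006],"roll":-7.5}
    - {"dp":[-0.042,0.002,0],"roll":-7.5}
    - {"dp":[-0.042,0.002,0.005],"roll":-7.5}
    - {"dp":[-0.041,0.002,0.01],"roll":0}
    - {"dp":[-0.041,0.002,0.01],"roll":0}
    - {"dp":[-0.041,0.002,0.01],"roll":0}
    - {"dp":[0,0,0],"roll":0}

```text
t: 8.22
tcp_pos: [439.3, -82.8, 190.4]
tool_rot: [-1.566, -0.019, 1.784]
force: [-0.4, 0.2, -0.1]
finger_gap: 0.009
```

```bash
python3 - <<'E'
from rest import *
o=env.get_obs();print(o['tcp_pos'],o['tool_rot'],o['t'],o['joints'])
b=grab('top','t3.png')[150:330,160:400]
w=grab('wrist','w5.png')
cv2.imwrite('pics/t3z.png',cv2.resize(b,None,fx=3.2,fy=3.2,interpolation=cv2.INTER_CUBIC))
T=np.array([445.5,-76,96]);p=o['tcp_pos']
rows([p+(T-p)*k/3 for k in range(1,4)],o)
E
```

```text
[439.34336625 -82.75414479 190.38459308] [-1.56627491 -0.01887813  1.78418941] 8.225 [ 0.214472    0.38994113 -0.10497232  2.07663268  0.03695167  0.68769989
  1.87267296]
0 [0.0012, 0.0315, -0.0026] 0
1 [0.0012, 0.0315, -0.0026] 0
2 [0.0012, 0.0315, -0.0026] 0
```

View pics/t3z.png

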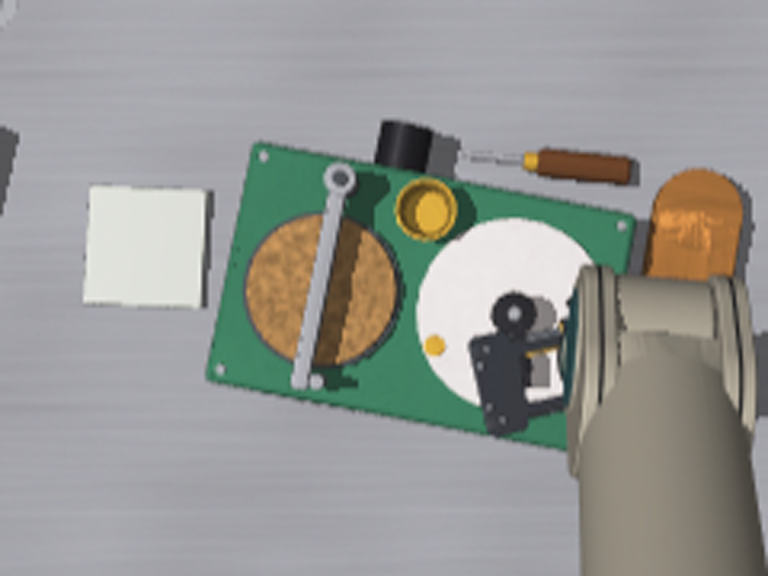

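View pics/w5.png

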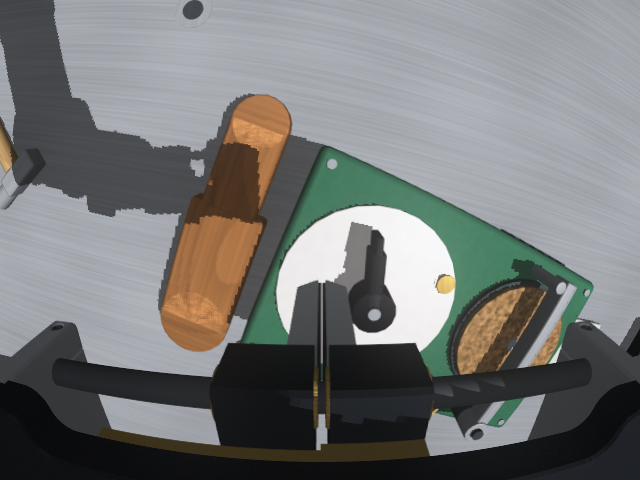

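```bash
python3 - <<'E'
from rest import *
o=env.get_obs()
ax=wback((374,314),o,106);ti=wback((377,233),o,106);tk=wback((446,284),o,77)
an=lambda d:np.degrees(np.arctan2(d[1],d[0]))
print(ax,ti,tk,an(ti-ax)%360,np.linalg.norm((ti-ax)[:2]),an(tk-ax),np.linalg.norm((tk-ax)[:2]))
z=lambda a,b:(a/3.2+160,b/3.2+150)
pv=back('top',z(340,179),120);en=back('top',z(301,385),114)
print('rest',np.radians(an(en-pv))-q[2]-np.pi/2, np.linalg.norm((en-pv)[:2]))
print(env.tip_of('wrist','mark')[:1],env.tip_of('wrist','pointer_tip')[:1],env.tip_of('wrist','pointer_axis')[:1])
E
```

```text
[476.87414969 -28.89100694 106.        ] [414.85906488 -43.49802697 106.        ] [451.3436147   34.06129221  77.        ] 193.25385673572688 63.71213210804138 112.07519427037738 67.93232062653007
rest 1.5790632019117825 163.44635714296186
[{'centre': [435.1, 285.6], 'p': 0.79}] [{'centre': [231.0, 218.7], 'p': 0.72}] [{'centre': [371.0, 306.7], 'p': 0.55}]
```

>>> carry_out:
  motion:
    - {"dp":[0.001,0.032,-0.002],"roll":0}
    - {"dp":[0.001,0.032,-0.002],"roll":0}
    - {"dp":[0.001,0.028,-0.002],"roll":0}
    - {"dp":[0,0,0],"roll":0}

```text
t: 8.98
tcp_pos: [448.2, -66.5, 98.5]
tool_rot: [-1.574, -0.02, 1.803]
force: [-0.4, -0.0, 0.6]
finger_gap: 0.005
```

```bash
cat > knob.py <<'E'
from h import *
C=np.array([475.9,-30.2])
def kp(adeg,r,off,z=98):
    a=np.radians(adeg);u=np.array([np.cos(a),np.sin(a)]);n=np.array([-np.sin(a),np.cos(a)])
    return [*(C+r*u+off*n),z]
def where(o,off):
    v=o['tcp_pos'][:2]-C;R=np.hypot(*v);return np.degrees(np.arctan2(v[1],v[0])-np.arcsin(off/R))%360,R
E
python3 - <<'E'
from knob import *
o=env.get_obs();print(o['tcp_pos'],where(o,18.5))
A=list(range(188,139,-6))
rows([kp(a,38,18.5) for a in A],o,[5]+[6]*(len(A)-1))
E
```

```text
[448.17723713 -66.45907698  98.51658733] (np.float64(208.6881750807565), np.float64(45.64287725894192))
0 [0.014, 0.0008, 0.0042] 5
1 [0.0041, 0.0001, 0.0017] 6
2 [0.0041, 0.0001, 0.0017] 6
3 [0.0041, 0.0001, 0.0017] 6
4 [0.0041, 0.0001, 0.0017] 6
5 [0.0041, 0.0001, 0.0017] 6
6 [0.0041, 0.0001, 0.0017] 6
7 [0.0041, 0.0001, 0.0017] 6
8 [0.0041, 0.0001, 0.0017] 6
```

>>> carry_out:
  motion:
    - {"dp":[0.007,0,0.002],"roll":2}
    - {"dp":[0.007,0,0.002],"roll":3}
    - {"dp":[0.004,0,0.0015],"roll":6}
    - {"dp":[0.004,0,0.0015],"roll":6}
    - {"dp":[0.004,0,0.0015],"roll":6}
    - {"dp":[0.004,0,0.0015],"roll":6}

```text
t: 9.72
tcp_pos: [436.2, -38.7, 105.0]
tool_rot: [-1.572, -0.017, 1.273]
force: [-0.7, -2.8, -2.7]
finger_gap: 0.008
```

```bash
python3 - <<'E'
from knob import *
o=env.get_obs();w,R=where(o,18.5);print(o['tcp_pos'],o['tool_rot'],o['force'],w,R)
A=np.arange(w-6,130,-6)
y=np.degrees(o['tool_rot'][2])
rows([kp(a,38,18.5) for a in A],o,[y-(w-6-90)]+[6]*(len(A)-1))
grab('wrist','w6.png')
E
```

```text
[436.16195099 -38.7074872  104.99862098] [-1.57212256 -0.01702936  1.27280615] [-0.73777855 -2.77943712 -2.71885153] 165.0040624959431 40.63852700715425
0 [0.0038, 0.0071, 0.0037] 3.9
1 [0.0041, 0.0001, 0.0017] 6
2 [0.0041, 0.0001, 0.0017] 6
3 [0.0041, 0.0001, 0.0017] 6
4 [0.0041, 0.0001, 0.0017] 6
```

View pics/w6.png

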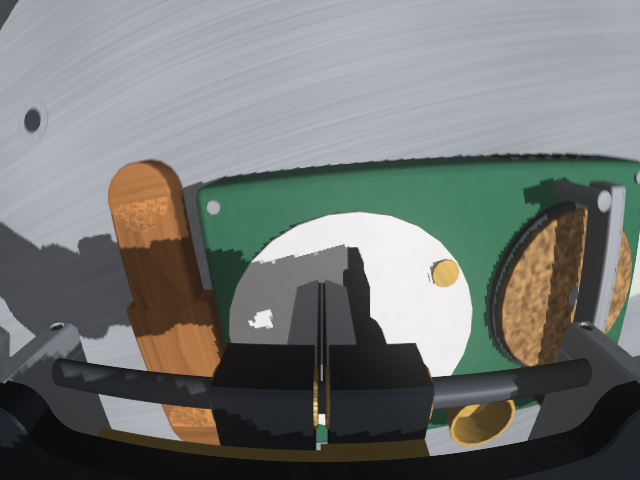

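>>> carry_out:
  motion:
    - {"dp":[0.004,0.004,0.003],"roll":4}
    - {"dp":[0.004,0.002,0.002],"roll":6}
    - {"dp":[0.004,0.001,0.002],"roll":6}
    - {"dp":[0.004,0.001,0.002],"roll":6}
    - {"dp":[0.004,0.001,0.002],"roll":6}

```text
t: 10.4
tcp_pos: [436.3, -16.9, 101.8]
tool_rot: [-1.57, -0.02, 0.767]
force: [-0.6, -3.7, -1.5]
finger_gap: 0.007
```

```bash
python3 - <<'E'
from knob import *
o=env.get_obs();w,R=where(o,18.5);print(o['tcp_pos'],o['tool_rot'],o['force'],w,R)
A=np.linspace(w-5,116,int((w-116)/5)+1)
y=np.degrees(o['tool_rot'][2])
rows([kp(a,38,18.5) for a in A],o,[y-(A[0]-90)]+[A[0]-A[1]]*(len(A)-1))
grab('wrist','w7.png')
E
```

```text
[436.32990078 -16.90975137 101.79466377] [-1.5700204  -0.02032208  0.76712275] [-0.64320099 -3.6981482  -1.52332813] 135.12663908494457 41.742346137534604
0 [0.0033, 0.0039, 0.0021] 3.8
1 [0.0032, 0.0001, 0.0014] 4.7
2 [0.0032, 0.0001, 0.0014] 4.7
3 [0.0032, 0.0001, 0.0014] 4.7
```

View pics/w7.png

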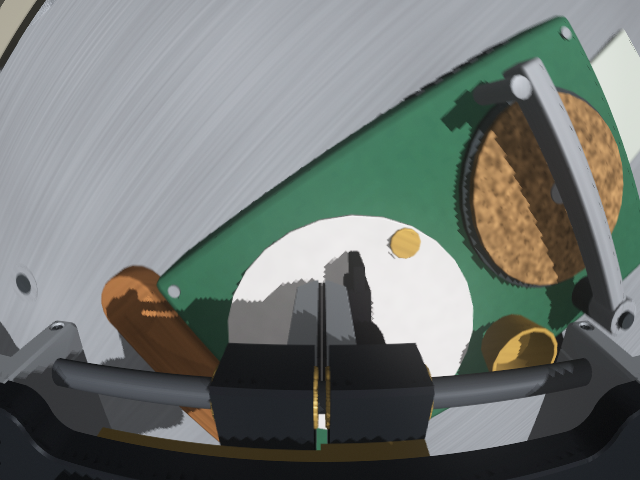

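>>> carry_out:
  motion:
    - {"dp":[0.0035,0.002,0.002],"roll":4}
    - {"dp":[0.003,0.001,0.0015],"roll":4.5}
    - {"dp":[0.003,0.001,0.0015],"roll":4.5}

```text
t: 10.82
tcp_pos: [440.4, -6.7, 100.6]
tool_rot: [-1.566, -0.023, 0.536]
force: [-1.6, -3.4, 1.1]
finger_gap: 0.006
```

```bash
python3 - <<'E'
from knob import *
o=env.get_obs();w,R=where(o,18.5);print(o['tcp_pos'],o['tool_rot'],o['force'],w,R)
w=grab('wrist','w8.png')
cv2.imwrite('pics/w8z.png',cv2.resize(w[180:360,240:480],None,fx=3.3,fy=3.3,interpolation=cv2.INTER_CUBIC))
b=grab('top','t8.png')[150:330,160:400]
cv2.imwrite('pics/t8z.png',cv2.resize(b,None,fx=3.2,fy=3.2,interpolation=cv2.INTER_CUBIC))
E
```

```text
[440.43201188  -6.67165377 100.57395364] [-1.56615669 -0.02251392  0.53646318] [-1.59524055 -3.40785621  1.07973999] 120.67758043904914 42.5624395163489
```

View pics/w8z.png

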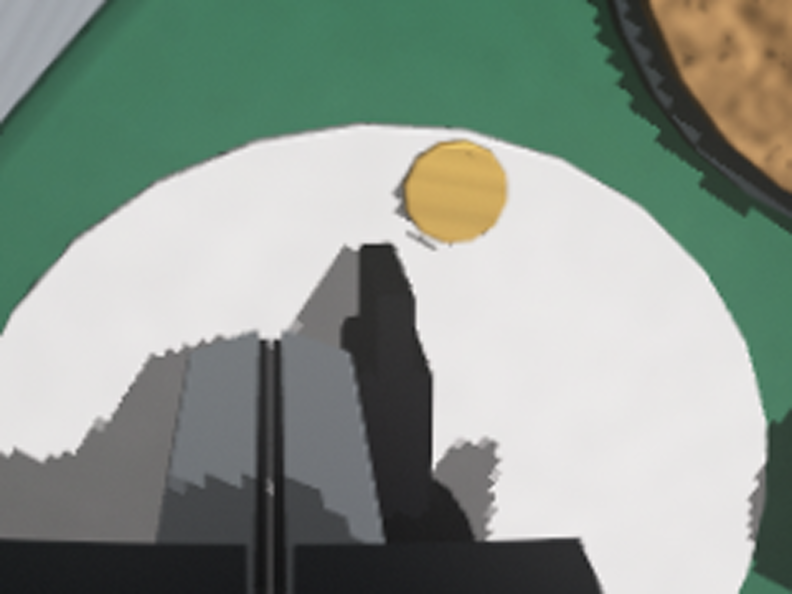

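View pics/t8z.png

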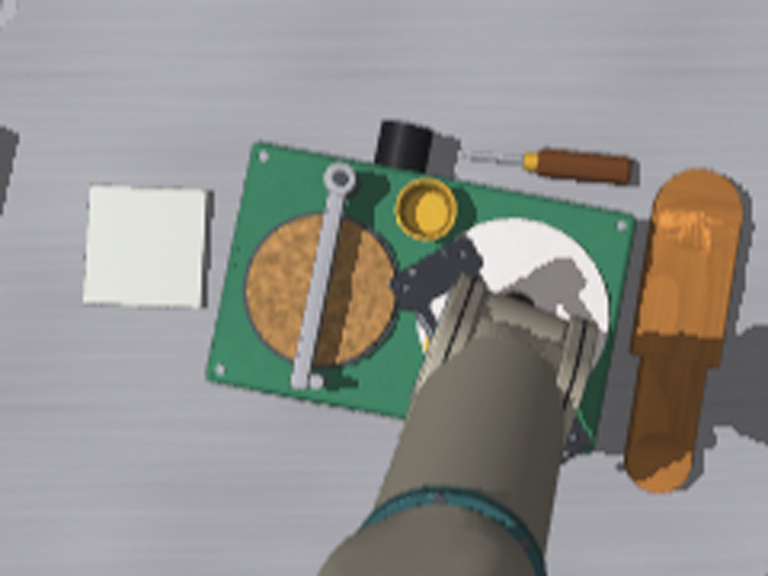

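```bash
python3 - <<'E'
from knob import *
o=env.get_obs()
ti=wback((354.1,254.2),o,80);tk=wback((378.2,238.2),o,77)
d=tk[:2]-C;a2=np.degrees(np.arctan2(d[1],d[0]));m=C+60*d/np.hypot(*d)
v=ti[:2]-C;print(ti,tk,a2,np.hypot(*d),'tip',np.degrees(np.arctan2(v[1],v[0])),np.hypot(*v),'gap',m-ti[:2],np.hypot(*(m-ti[:2])))
w,R=where(o,18.5);print(w)
rows([kp(w-3,38,18.5),kp(w-6,38,18.5),kp(w-9,38,18.5)],o,[3,3,3])
E
```

```text
[444.55166449  19.88410781  80.        ] [451.81262528  33.47914862  77.        ] 110.71970418724494 68.08256450449693 tip 122.04301868568926 59.08583582105384 gap [10.12054402  6.03523706] 11.783441672417213
119.94621708817256
0 [0.002, 0.0025, 0.0005] 3
1 [0.002, 0.0001, 0.0009] 3
2 [0.002, 0.0001, 0.0009] 3
```

>>> carry_out:
  motion:
    - {"dp":[0.002,0.002,0.001],"roll":3}
    - {"dp":[0.002,0,0.001],"roll":3}
    - {"dp":[0.0015,0,0.001],"roll":2}

```text
t: 11.3
tcp_pos: [443.1, -0.8, 99.1]
tool_rot: [-1.562, -0.021, 0.396]
force: [-1.7, -2.7, -1.0]
finger_gap: -0.0
```

```bash
python3 - <<'E'
from knob import *
o=env.get_obs();w,R=where(o,18.5);print(o['tcp_pos'],o['tool_rot'],o['force'],w,R)
w=grab('wrist','w9.png')
cv2.imwrite('pics/w9z.png',cv2.resize(w[180:360,240:480],None,fx=3.3,fy=3.3,interpolation=cv2.INTER_CUBIC))
E
```

```text
[443.08413753  -0.76569234  99.07662895] [-1.56168659 -0.02132625  0.39569944] [-1.66672744 -2.72175426 -1.02464203] 113.29570728987846 44.08241482919092
```

View pics/w9z.png

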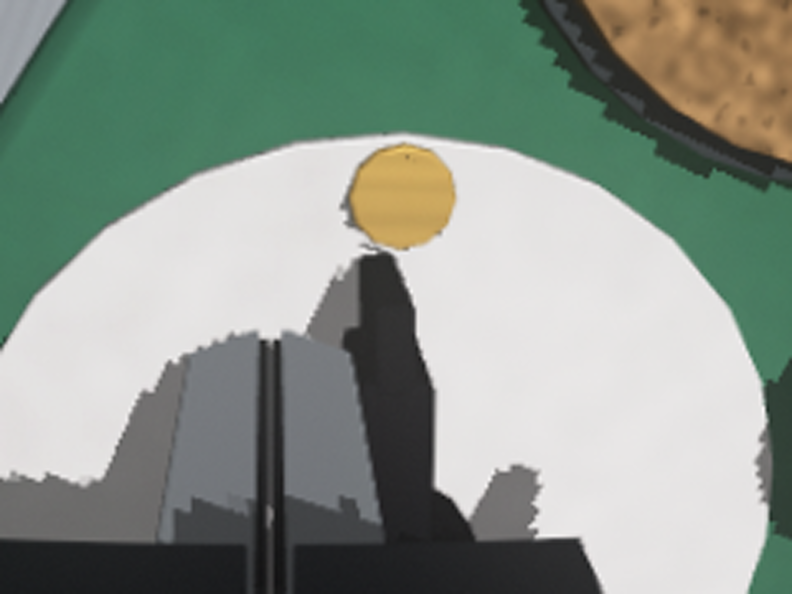

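```bash
python3 - <<'E'
from knob import *
o=env.get_obs()
z=lambda a,b:(a/3.3+240,b/3.3+180)
ti=wback(z(378,254),o,80);tk=wback(z(403,197),o,77)
d=tk[:2]-C;a2=np.degrees(np.arctan2(d[1],d[0]));m=C+60*d/np.hypot(*d)
v=ti[:2]-C;print(ti,tk,a2,np.hypot(*d),'tip',np.degrees(np.arctan2(v[1],v[0])),np.hypot(*v),'gap',m-ti[:2],np.hypot(*(m-ti[:2])))
w,R=where(o,18.5);print(w,o['tcp_pos'])
E
```

```text
[451.39090408  23.69635077  80.        ] [451.91730781  33.28249445  77.        ] 110.69577970069822 67.86159905658742 tip 114.45342935802522 59.20736786421297 gap [3.30473953 2.2318531 ] 3.9877903234895853
112.9327599069715 [443.25200032  -0.51291017  99.0479171 ]
```

>>> carry_out:
  motion:
    - {"dp":[0.0022,0,0.001],"roll":2.5}
    - {"dp":[0.0,0,0],"roll":0}

```text
t: 11.6
tcp_pos: [445.0, 1.4, 99.1]
tool_rot: [-1.561, -0.021, 0.349]
force: [-1.4, -1.3, -0.4]
finger_gap: 0.011
```

```bash
python3 - <<'E'
from knob import *
o=env.get_obs();w,R=where(o,18.5);print(o['tcp_pos'],o['tool_rot'],o['force'],w,R)
w=grab('wrist','w10.png')
cv2.imwrite('pics/w10z.png',cv2.resize(w[180:360,240:480],None,fx=3.3,fy=3.3,interpolation=cv2.INTER_CUBIC))
E
```

```text
[444.97777481   1.37377766  99.07113675] [-1.56060683 -0.02101893  0.34889036] [-1.35923253 -1.32667107 -0.38867529] 109.65574392644135 44.19374894706345
```

View pics/w10z.png

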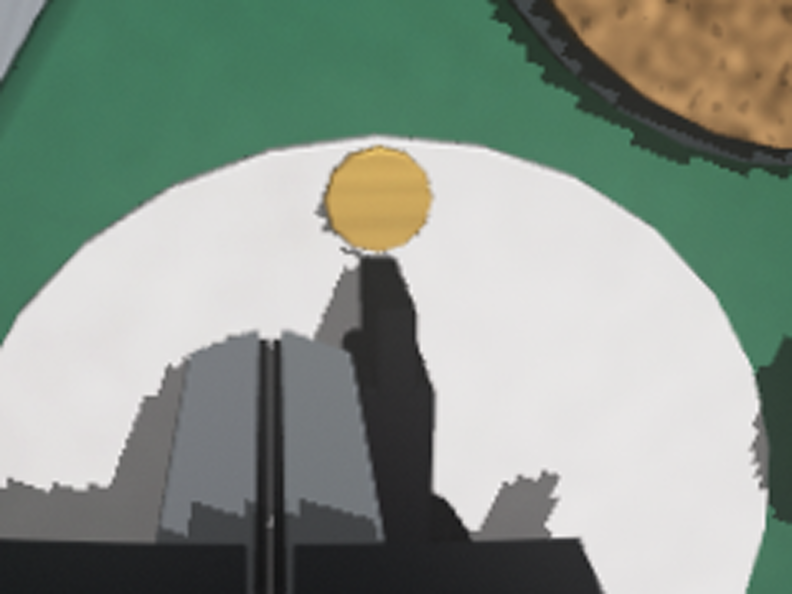

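>>> carry_out:
  motion:
    - {"dp":[0,0,0],"roll":0}
    - {"dp":[-0.012,0,0],"roll":0}
    - {"dp":[-0.012,-0.01,0],"roll":0}
    - {"dp":[0,-0.05,0],"roll":0}
    - {"dp":[0,-0.06,0],"roll":0}
    - {"dp":[0,-0.06,0],"roll":0}
    - {"dp":[0,-0.03,0],"roll":0}
    - {"dp":[0,0,-0.06],"roll":0}
    - {"dp":[0,0,-0.06],"roll":0}
    - {"dp":[0,0,-0.06],"roll":0}
    - {"dp":[0,0,-0.06],"roll":0}
    - {"dp":[0,0,0],"roll":0}

```text
t: 13.15
tcp_pos: [498.1, -238.9, 316.5]
tool_rot: [-1.554, -0.032, 0.358]
force: [-0.0, -0.3, -0.9]
finger_gap: 0.008
```

```bash
python3 - <<'E'
from knob import *
o=env.get_obs();print(o['tcp_pos'],o['tool_rot'],o['force'],o['t'])
w=grab('wrist','w11.png')
b=grab('top','t11.png')[150:330,160:400]
cv2.imwrite('pics/t11z.png',cv2.resize(b,None,fx=3.2,fy=3.2,interpolation=cv2.INTER_CUBIC))
E
```

```text
[ 498.13908773 -238.94700531  316.45148744] [-1.55406038 -0.03230815  0.35833734] [-0.00343228 -0.34960773 -0.9235882 ] 13.15
```

View pics/w11.png

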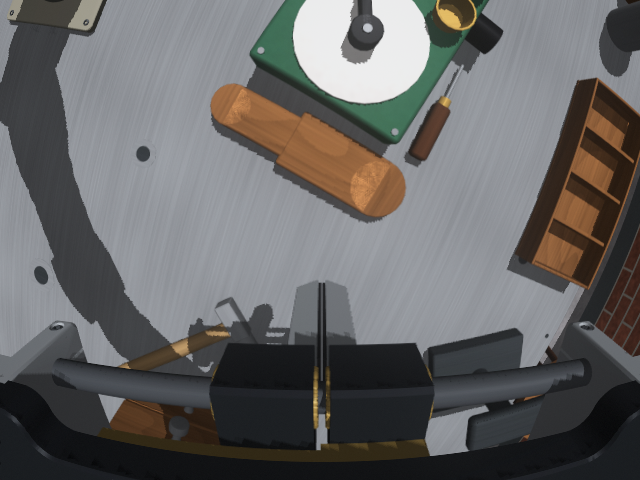

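View pics/t11z.png

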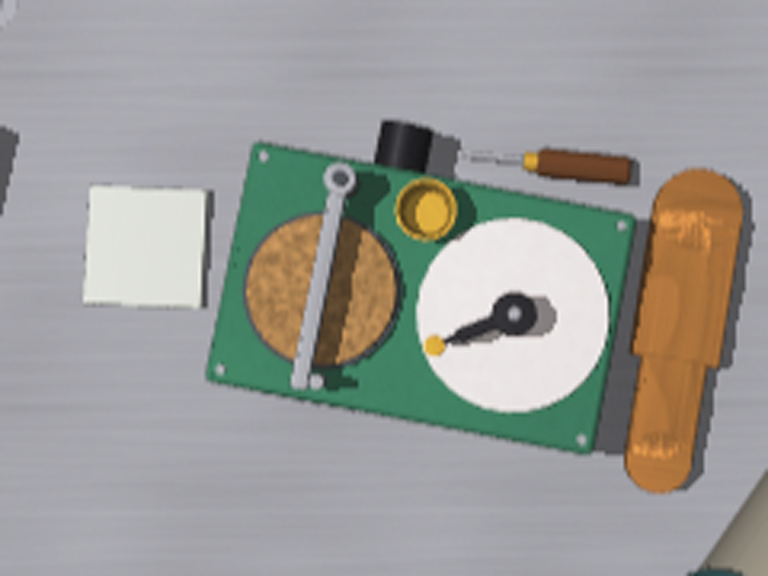

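```bash
python3 - <<'E'
from knob import *
z=lambda a,b:(a/3.2+160,b/3.2+150)
ax=back('top',z(513,313),106);ti=back('top',z(444,342),106);tk=back('top',z(435,345),77)
an=lambda d:np.degrees(np.arctan2(d[1],d[0]))
print(an(ti-ax),an(tk-ax),an(tk[:2]-C)); o=env.get_obs();print(np.abs(o['qvel']).max())
print(env.sign_off())
E
```

```text
112.38381680240711 111.54494013975628 112.15977655478848
0.03965341694855439
the job is handed in; nothing more can be done
None
```

I pushed the sole rest home and turned the knob arm onto the brass tack, both with the shut fingers. I then backed off, lifted clear and handed the job in at about 13 s of the 54 s allowed. `sign_off` gives no verdict, so what follows is from my own checks.

- **Sole rest:** it stopped against the pin. The finger no longer advanced and the force rose to about 8 N. In the top picture I measured it at 1.58 rad (home is 1.571), and the bar still touches the pin in the last picture.
- **Knob arm:** in the last top picture it points at 112.4° and the tack lies at 111.5 to 112.2°. That puts the tip less than about 1 mm off, against 8 mm allowed. Wrist-camera readings put the tack at 110.7 to 112.1°, so the readings disagree by about 1.5 mm at the tip.
- **Bystanders and dial:** the last top picture shows the dial, tack, pot, rubber square, awl and sole block where they were at the start. The brush, tin and hammer lie outside that view. I did not check them afterwards, but the fingers never came down near them.
- **Other notes:** finger height wandered a few mm during the pushes and I corrected it as I went. The pointer-tip network was wrong in some pictures, so I took those points from the pictures myself.

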